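Roll a sample jar up to the label reader and take a reading

ROBOT

A 7-joint arm with a two-finger parallel gripper is mounted at the origin on the work surface. World frame = base frame: x ahead of the robot, y to its left, z up, the work surface at z = 0. Lengths are in m, angles in rad, forces in N, time in s.
With the tool pointing down it reaches from about 0.425 to 0.875 m from the base axis. Payload 8.4 kg.
Tool frame: the origin (TCP) lies between the finger pads; the fingertips stand 25 mm ahead of it and the grasp point (between the pads) lies 6 mm ahead of it; z points along the fingers, y is the line along which they close (so a half turn about z gives the same grasp; the last joint's range is limited). The gripper opens to 87 mm and grips with 3 to 60 N. Pads are 19 mm wide; open, the fingers measure 117 mm over their backs; the gripper's body (75 mm by 190 mm) begins 51 mm behind the grasp point.
Start: joints at [-1.227, 0.333, 0.04, 1.465, -0.013, 1.343, -0.059], TCP at [0.279, 0.587, 0.227] pointing down, gripper open.
Joint ranges: [-2.58, 2.58], [-0.38, 2.09], [-1.3, 1.39], [0.25, 2.4], [-1.5, 4.64], [0.08, 2.09], [-2.65, 2.65]. Speed limits (rad/s): [2.22, 2.22, 2.79, 2.79, 3.14, 3.14, 3.14].

INTERFACE

Orientations are given as a 3x3 rotation matrix whose columns are the frame's x, y, z axes.
In Python, from rig import manip gives the robot as it stands. The module is installed in compiled form; this text tells all that it offers.
- The arm moves only by the shell command python3 -m inch 'ROWS' [OPENING] [FORCE]. ROWS is JSON, a list of rows, each an object with "offset": the shift along the tool's x, y, z in m, a list of three; "turn": the turn, a rotation vector about the tool's x, y, z in degrees, a list of three. In form: [{"offset": [x, y, z], "turn": [wx, wy, wz]}, ...]. A call has 1 to 20 rows; each row shifts and turns the commanded pose from where the row before left it, along the tool's axes as they then stand; what a row does not reach is not made up. A row lasts 1/8 s, in which the tool goes at most 62.5 mm and 10.7 degrees, less where a joint would pass 70% of its speed; a pose out of reach is approached as far as the arm can. A call is refused whole if a number of a shift passes 0.0625 or a number of a turn 10.7, either way. A call with a gripper value outside its range is refused whole. OPENING is the opening, from 0 (shut) to 1 (fully open), set as the call begins (- or left out, the last holds). The fingers move at their own pace and stop on an object; FORCE is the grip in N (left out, the last holds). Time passes only in rows, so rows that do not move let the fingers close. It gives the time, the measured TCP pose, the force, the opening and the grip force at its end, in the units of the state.
- manip.read_state(): the state, without advancing time (a new reading comes with each control period).
- manip.read_camera(name): name is "scene" or "top"; returns a dict with "frame" (480x640x3 uint8, red, green, blue), "fx", "fy", "cx", "cy" (pixels), "k1" (the pictures are not rectified: a ray, as slopes to the right and down, at radius r is drawn at 1 + k1 r^2 times it, then the intrinsics apply), "view" (4x4, takes a point from world to camera coordinates). Camera axes: x right, y up, looking along -z (the intrinsics and any distortion apply to the point x, -y, -z); pixel columns grow to the right and rows downward; lengths in m; the calibration is good to about 2 mm. A picture is of the moment at which its call begins. There is no depth.
- manip.close_job(): hands the job in; it is judged then, once.
The state is a dict: "t": time; "qpos": joint angles; "joint_velocities": joint speeds; "effort": joint torques, N m; "eef_pos": TCP position; "tool_rot": TCP orientation; "force": force on the tool from outside, world axes, zero at the start; "wrist_torque": the same for the moment, N m; "grip_width": finger opening in m; "grip_force": force on a finger pad.
Only numpy, scipy, OpenCV 4.12 (cv2) and the standard library are available. Lean on these libraries where they do the work, as an engineer would, in place of code of your own. Each camera call takes 0.05 s, during which the arm holds its last target. There are 200 camera calls.

TASK

A capped jar lies at the low end of the sloped gutter. With the fingertips, push it gently up the gutter, over the crest and into the seat against the reader's stop, so that it stays there and does not roll back when you let go; do not lift it off the gutter or fling it. Then press the button on top of the reader right down, release it, and leave the other things on the bench where they stand.

Things in the scene. Friction and masses are not known exactly. Their poses are not given: they have to be found in the camera images.
- rack: Fixed aluminium gutter, 77 mm wide, on a 310 x 100 mm base plate, with a grey label reader at its upper end. Origin on the bench, on the gutter's centre line; x is level and points uphill along the gutter (yaw 1.15 to 1.95 rad: roughly to the robot's left), y across, z up. Reader: 93 x 90 mm box, top 74 mm above the bench; its face at x = +71 mm is the stop
- ramp: The sloped floor, rising at 8 degrees. Origin: middle of its lower edge, 22 mm above the bench, at the inner face of an 8 mm high end lip over which fingers can reach the jar's downhill side; x points up the slope, y across, z square to it. Side walls 69 mm apart, 12 mm high. A jar rolling here has its centre at z = 25 mm
- jar: Amber glass jar with a straight white screw cap of the same diameter and a paper label; 50 mm diameter, 64 mm long over the cap, about 0.12 to 0.24 kg. It lies across the gutter and rolls along it. Origin: its centre, on its axis; its y axis runs along its length, x and z turn as it rolls. It starts against the lip at the low end, and rolls back there if let go before the crest
- seat (a point): Where the jar's centre is when seated: 25 mm before the stop face, 63 mm above the bench, on the gutter's centre line; axes as rack. The seat lets the jar move less than 2 mm along the gutter and 2.5 mm across
- read_button (a joint): Travel of the reader's round white push button, 28 mm diameter: 0 released, 0.006 m fully down, moves straight down, springs back; about 5 N holds it fully down
- read_button_top (a point): Middle of the button's top face when released (it moves with the button), on top of the reader
- spare_jar: Bystander: a like jar standing upright on the bench beside the gutter, 50 mm diameter, 64 mm tall; origin under its centre
- tip_box: Bystander: grey box with a paler lid, 85 x 120 x 58 mm; origin under its centre
- reagent: Bystander: white bottle, 64 mm diameter, 140 mm tall; origin under its centre
- crest (a point): Middle of the slope's upper edge, 170 mm up the slope, 46 mm above the bench; axes as rack. Just beyond it the floor drops 6 mm to a 43 mm long seat that falls 4 degrees towards the stop, with side walls 58 mm above the bench
Not all that is in view belongs to the job. What is shaped like the jar but brown, purple or yellow is not meant.

How it is judged:
By the outcome, as a careful person would: the job done as asked, in the order asked, and still so for the second after the job is handed in, with the robot touching nothing.
It also fails if it takes over 48 s, if anything falls off the work surface, if the arm or the gripper's body presses on something with over 40 N, if the wrist force passes 120 N, or if a joint passes its speed limit or range.

## Working session

There is one attempt and no reset: what is moved stays moved. The work goes in short steps, Python scripts to look and compute and a shell command to move; the robot and the scene stay as the last step left them, time stands still between calls to the robot, and variables do not carry over. Pictures are saved under pics/ and viewed, at most 10 in all, crops included, and the job is handed in when it is done.

```bash
mkdir -p pics; python3 - <<'E'
from rig import manip
import cv2,pickle
d={}
for n in("scene","top"):
    c=manip.read_camera(n);d[n]=c
    cv2.imwrite(f"pics/{n}0.png",c["frame"][:,:,::-1])
    print(n,c["fx"],c["fy"],c["cx"],c["cy"],c["k1"],c["view"].round(3).tolist())
pickle.dump(d,open("cam0.pkl","wb"))
s=manip.read_state();print(s["t"],s["eef_pos"],s["tool_rot"],s["force"])
E
```

```text
scene 513.1840896144616 513.1840896144616 320.7540475777066 234.23189473332474 -0.011132941368646036 [[-0.338, 0.941, 0.012, 0.324], [-0.647, -0.242, 0.723, 0.301], [0.684, 0.237, 0.69, -1.367], [0.0, 0.0, 0.0, 1.0]]
top 569.057705075087 569.057705075087 321.01346530134145 245.7894099475234 -0.1358293273534793 [[0.031, -1.0, -0.002, -0.133], [0.972, 0.03, 0.233, -0.634], [-0.233, -0.009, 0.972, -1.171], [0.0, 0.0, 0.0, 1.0]]
0.1 [0.27834048 0.58693342 0.22625632] [[-9.03552739e-01  4.28476571e-01 -5.25976999e-04]
 [ 4.28476879e-01  9.03551703e-01 -1.37255885e-03]
 [-1.12861894e-04 -1.46554829e-03 -9.99998920e-01]] [-0.14543523  0.53090767  0.07088567]
```

View pics/scene0.png

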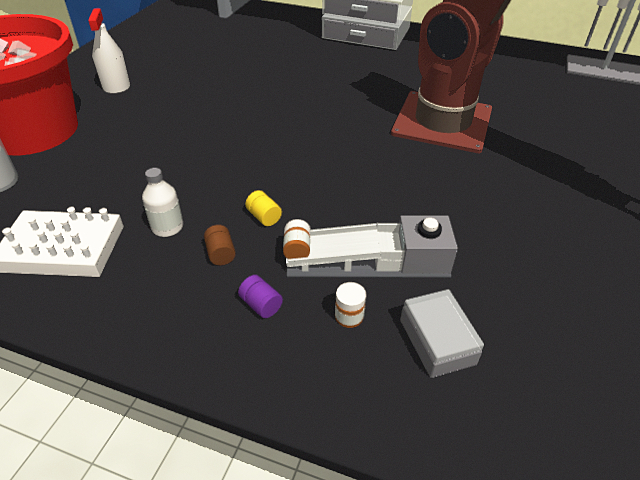

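View pics/top0.png

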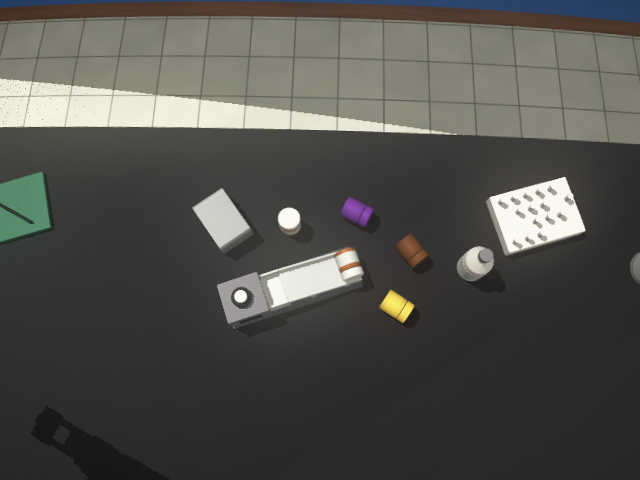

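The scene picture shows the jar at (297,240), the reader at (428,245) and its button at (430,226). In the top picture the jar is at (348,264), the button at (241,297) and the spare jar at (289,220). I'll zoom in to get corners.

```bash
python3 - <<'E'
import cv2
a=cv2.imread("pics/top0.png")[235:335,210:370];b=cv2.imread("pics/scene0.png")[205:285,275:465]
cv2.imwrite("pics/tc.png",cv2.resize(a,None,fx=5,fy=5,interpolation=cv2.INTER_CUBIC))
cv2.imwrite("pics/sc.png",cv2.resize(b,None,fx=4,fy=4,interpolation=cv2.INTER_CUBIC))
E
```

```text
(no output)
```

View pics/tc.png

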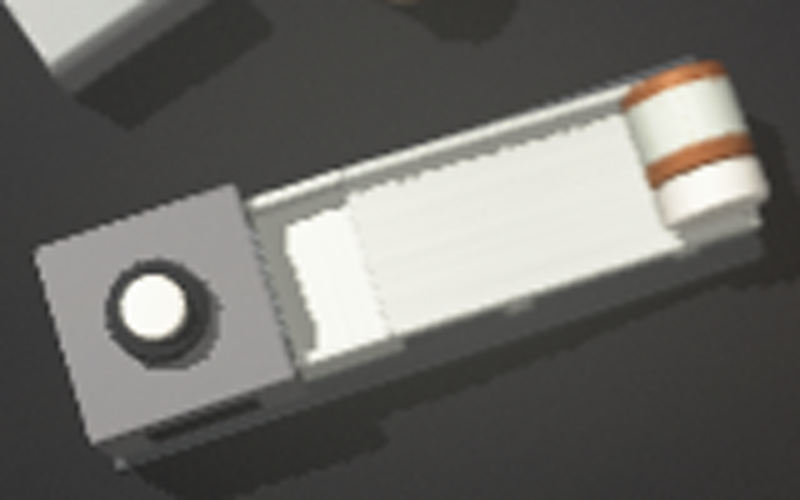

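View pics/sc.png

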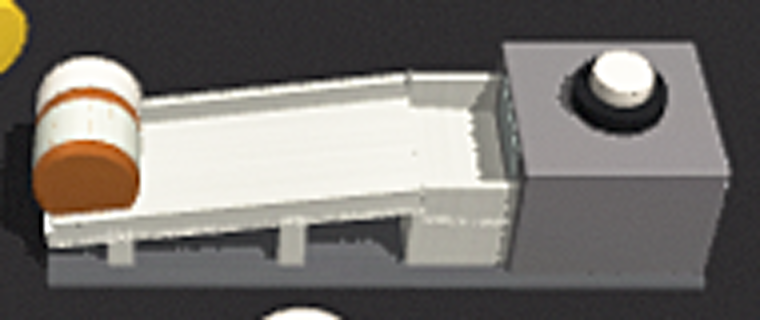

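The crops give clean reader-top corners and button centres in both views. I'll fit the rack pose from them.

```bash
cat > h.py <<'E'
import numpy as np,pickle
from scipy.optimize import least_squares
D=pickle.load(open("cam0.pkl","rb"))
def proj(n,P,D=D):
    c=D[n];P=np.atleast_2d(P);q=P@c["view"][:3,:3].T+c["view"][:3,3]
    s=np.c_[q[:,0]/-q[:,2],q[:,1]/q[:,2]];s=s*(1+c["k1"]*(s**2).sum(1,keepdims=True))
    return s*[c["fx"],c["fy"]]+[c["cx"],c["cy"]]
def tri(pt,ps): return least_squares(lambda P:np.r_[proj("top",P)[0]-pt,proj("scene",P)[0]-ps],[.6,0,.05]).x
def W(p,L):
    L=np.atleast_2d(L);c,s=np.cos(p[2]),np.sin(p[2])
    return np.c_[p[0]+c*L[:,0]-s*L[:,1],p[1]+s*L[:,0]+c*L[:,1],L[:,2]]
E
python3 - <<'E'
from h import *
L=np.array([[.071,-.045,.074],[.071,.045,.074],[.164,-.045,.074],[.164,.045,.074]])
T=np.array([[257,272],[269,309.6],[217.4,285],[229,323.6]])
S=np.array([[405,249.25],[400.75,215.5],[457.5,248.75],[448.75,215.5]])
f=lambda p:np.r_[proj("top",W(p,L))-T,proj("scene",W(p,L))-S].ravel()
r=least_squares(f,[.6,.1,1.8]);p=r.x;print(p,r.fun.round(1))
np.save("p.npy",p)
for a,b in zip(T,S): print(tri(a,b).round(4))
b=tri([240.6,296.4],[431,224.5]);print("btn",b, "guess",W(p,[.1175,0,.09]))
print("seat",W(p,[.046,0,.063]),"crest",W(p,[.028,0,.046]))
x0=.028-.17*np.cos(np.radians(8));print("lip",x0,W(p,[x0,0,.022]))
print("spare",tri([289,215],[350,291]))
g=np.array([-.9036,.4285]);a=np.arctan2(g[1],g[0]);print("turn about tool z deg",np.degrees(a-p[2]))
jar=W(p,[x0+.015,0,.05]);print("jar top px",proj("top",jar),proj("scene",jar))
E
```

```text
[ 0.55999212 -0.05888842  1.9211602 ] [ 0.1 -1.3  0.4  0.4 -1.1 -1.1 -1.1 -0.2  0.6 -1.1 -1.  -0.8  0.  -0.4
 -0.6 -0.5]
[0.5761 0.023  0.0694]
[ 0.4941 -0.006   0.0731]
[0.544  0.1099 0.071 ]
[0.4611 0.0795 0.0723]
btn [0.51818052 0.05427954 0.08988433] guess [[0.51966146 0.05147321 0.09      ]]
seat [[ 0.54420309 -0.01568301  0.063     ]] crest [[ 0.55038141 -0.03258947  0.046     ]]
lip -0.14034557168606698 [[ 0.60816427 -0.1907077   0.022     ]]
spare [ 0.70629262 -0.04039656  0.07287999]
turn about tool z deg 44.55465400392217
jar top px [[348.92084308 264.42670068]] [[296.47226662 239.62567737]]
```

```bash
python3 -m inch '[{"offset":[0,0,0],"turn":[0,0,9]},{"offset":[0,0,0],"turn":[0,0,9]},{"offset":[0,0,0],"turn":[0,0,9]},{"offset":[0,0,0],"turn":[0,0,9]},{"offset":[0,0,0],"turn":[0,0,8.5]},{"offset":[-0.05,0.003,0],"turn":[0,0,0]},{"offset":[-0.055,0.003,0],"turn":[0,0,0]},{"offset":[-0.055,0.003,0],"turn":[0,0,0]},{"offset":[-0.055,0.003,0],"turn":[0,0,0]},{"offset":[-0.055,0.003,0],"turn":[0,0,0]},{"offset":[-0.055,0.003,0],"turn":[0,0,0]},{"offset":[-0.055,0.003,0],"turn":[0,0,0]},{"offset":[-0.055,0.003,0],"turn":[0,0,0]},{"offset":[-0.055,0.003,0],"turn":[0,0,0]},{"offset":[-0.055,0.003,0],"turn":[0,0,0]},{"offset":[-0.055,0.003,0],"turn":[0,0,0]}]' 0.2
cat > st.py <<'E'
from h import *
from rig import manip
p=np.load("p.npy");s=manip.read_state();e=s["eef_pos"]
c,n=np.cos(p[2]),np.sin(p[2]);d=e[:2]-p[:2];R=s["tool_rot"]
print("t",s["t"],"rack",np.round([c*d[0]+n*d[1],-n*d[0]+c*d[1],e[2]],4),"yawerr",np.degrees(np.arctan2(R[1,0],R[0,0])-p[2]).round(2),"tilt",R[:2,2].round(4),"F",s["force"].round(1),"w",s["grip_width"])
E
python3 st.py
```

```text
t: 2.1
eef_pos: [0.5162, 0.0336, 0.227]
tool_rot: [[-0.344, 0.939, 0.0], [0.939, 0.344, 0.0], [0.0, 0.0, -1.0]]
force: [0.5, 1.0, -0.2]
grip_width: 0.0172
grip_force: 0.0
t 2.1 rack [0.1019 0.0094 0.227 ] yawerr 0.07 tilt [0.     0.0003] F [ 0.5  1.  -0.2] w 0.017231800570038078
```

```bash
python3 -m inch '[{"offset":[-0.055,0.003,0],"turn":[0,0,0]},{"offset":[-0.055,0.003,0],"turn":[0,0,0]},{"offset":[-0.055,0.003,0],"turn":[0,0,0]},{"offset":[-0.055,0,0],"turn":[0,0,0]},{"offset":[-0.045,0,0.03],"turn":[0,0,0]},{"offset":[-0.02,0,0.04],"turn":[0,0,0]},{"offset":[0,0,0.04],"turn":[0,0,0]},{"offset":[0,0,0.02],"turn":[0,0,0]},{"offset":[0,0,0],"turn":[0,0,0]},{"offset":[0,0,0],"turn":[0,0,0]}]'
python3 st.py; python3 - <<'E'
from rig import manip
import cv2
c=manip.read_camera("scene");cv2.imwrite("pics/s1.png",cv2.resize(c["frame"][180:300,240:470,::-1],None,fx=3,fy=3))
E
```

```text
t: 3.35
eef_pos: [0.6234, -0.2292, 0.0988]
tool_rot: [[-0.345, 0.939, 0.002], [0.939, 0.345, -0.0], [-0.001, 0.002, -1.0]]
force: [-0.1, 0.6, 0.0]
grip_width: 0.0174
grip_force: 0.0
t 3.35 rack [-0.1818 -0.0011  0.0988] yawerr 0.09 tilt [ 0.0021 -0.0005] F [-0.1  0.6  0. ] w 0.017409288598895213
```

View pics/s1.png

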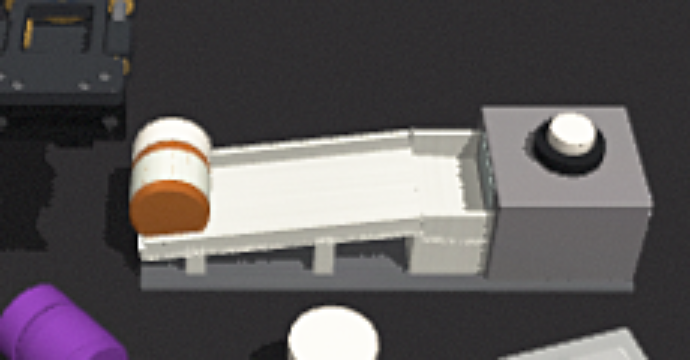

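The gripper is behind the jar at upper left, with dark fingers against a dark bench. The jar is still at the lip, around (170,175) in the crop. I'll go down to pushing height and close in on it.

```bash
python3 -m inch '[{"offset":[0,0,0.015],"turn":[0,0,0]},{"offset":[0,0,0.015],"turn":[0,0,0]},{"offset":[0.008,0,0],"turn":[0,0,0]},{"offset":[0.006,0,0],"turn":[0,0,0]},{"offset":[0.005,0,0],"turn":[0,0,0]},{"offset":[0.004,0,0],"turn":[0,0,0]},{"offset":[0.004,0,0],"turn":[0,0,0]},{"offset":[0.004,0,0],"turn":[0,0,0]}]'
python3 st.py; python3 - <<'E'
from rig import manip
from h import *
import cv2
p=np.load("p.npy");e=manip.read_state()["eef_pos"]
print("tip px in crop",(proj("scene",e-[0,0,.025])-[240,180])*3)
c=manip.read_camera("scene");cv2.imwrite("pics/s2.png",cv2.resize(c["frame"][180:300,240:470,::-1],None,fx=3,fy=3))
E
```

```text
t: 4.4
eef_pos: [0.613, -0.2021, 0.0688]
tool_rot: [[-0.343, 0.939, 0.004], [0.939, 0.343, -0.003], [-0.004, 0.002, -1.0]]
force: [2.0, -5.8, 10.5]
grip_width: 0.0173
grip_force: 5.9
t 4.4 rack [-0.1527 -0.0006  0.0688] yawerr -0.0 tilt [ 0.0035 -0.0029] F [ 2.  -5.8 10.5] w 0.017276838425690652
tip px in crop [[125.96370319 186.42276599]]
```

View pics/s2.png

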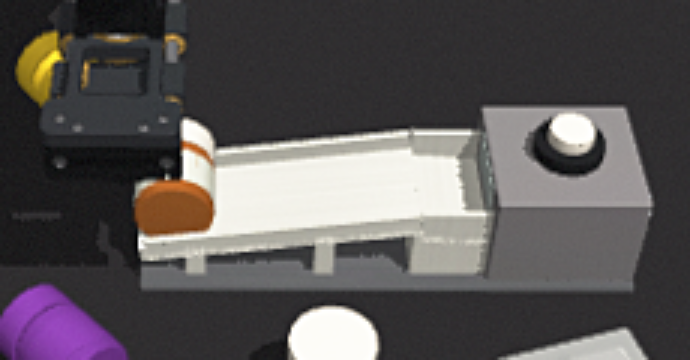

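The finger backs are now against the jar at (175,190). The tool reads a 10 N upward force, from friction or from touching the lip. I'll lift slightly while advancing to see which.

```bash
python3 -m inch '[{"offset":[0.001,0,-0.003],"turn":[0,0,0]},{"offset":[0.003,0,-0.001],"turn":[0,0,0]},{"offset":[0.003,0,-0.0005],"turn":[0,0,0]}]' | grep force; python3 st.py
python3 -m inch '[{"offset":[0.003,0,-0.0005],"turn":[0,0,0]},{"offset":[0.003,0,-0.0005],"turn":[0,0,0]},{"offset":[0.003,0,-0.0005],"turn":[0,0,0]}]' | grep force; python3 st.py
```

```text
force: [1.0, -3.2, 8.0]
grip_force: 4.4
t 4.825 rack [-0.1442 -0.0005  0.0724] yawerr 0.03 tilt [ 0.0016 -0.0012] F [ 1.  -3.2  8. ] w 0.01737016704149655
force: [0.1, -7.8, 15.3]
grip_force: 8.4
t 5.2 rack [-0.137  -0.0006  0.0752] yawerr -0.02 tilt [ 0.0038 -0.0031] F [ 0.1 -7.8 15.3] w 0.017674694303006888
```

The force points steeply upward, about 63°. That means the jar is being touched well above its centre, by a thicker part of the finger, so the push only jams it down. I'll back off gently and tilt the tool so the tips lead.

```bash
python3 -m inch '[{"offset":[-0.004,0,0],"turn":[0,0,0]},{"offset":[-0.004,0,0],"turn":[0,0,0]},{"offset":[-0.004,0,0],"turn":[0,0,0]},{"offset":[-0.004,0,0],"turn":[0,0,0]},{"offset":[-0.006,0,0],"turn":[0,0,0]},{"offset":[-0.015,0,0],"turn":[0,0,0]},{"offset":[-0.01,0,0],"turn":[0,8,0]},{"offset":[0,0,0],"turn":[0,8,0]},{"offset":[0,0,0],"turn":[0,9,0]},{"offset":[0,0,0],"turn":[0,0,0]},{"offset":[0,0,0],"turn":[0,0,0]}]' ; python3 st.py; python3 - <<'E'
from rig import manip
import cv2
c=manip.read_camera("scene");cv2.imwrite("pics/s3.png",cv2.resize(c["frame"][180:300,240:470,::-1],None,fx=3,fy=3))
E
```

```text
t: 6.58
eef_pos: [0.6227, -0.2297, 0.0727]
tool_rot: [[-0.312, 0.939, -0.145], [0.852, 0.344, 0.395], [0.421, 0.0, -0.907]]
force: [-0.8, 1.1, -0.4]
grip_width: 0.0173
grip_force: 0.0
t 6.575 rack [-0.1819 -0.0003  0.0727] yawerr 0.04 tilt [-0.1446  0.3953] F [-0.8  1.1 -0.4] w 0.0173492716017653
```

View pics/s3.png

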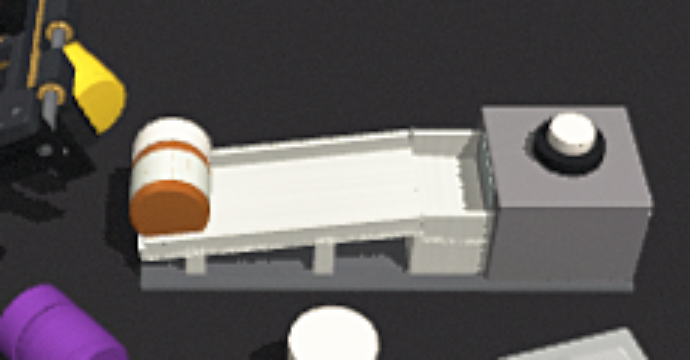

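The jar is back at the lip around (170,175), and the tool is tilted behind it. I'll lower it and push along the slope.

```bash
python3 -m inch '[{"offset":[0.002,0,0.0075],"turn":[0,0,0]},{"offset":[0.002,0,0.0075],"turn":[0,0,0]},{"offset":[0.0038,0,0.0012],"turn":[0,0,0]},{"offset":[0.0038,0,0.0012],"turn":[0,0,0]},{"offset":[0.0038,0,0.0012],"turn":[0,0,0]},{"offset":[0.0038,0,0.0012],"turn":[0,0,0]}]' | grep force; python3 st.py
python3 -m inch '[{"offset":[0.0038,0,0.0012],"turn":[0,0,0]},{"offset":[0.0038,0,0.0012],"turn":[0,0,0]},{"offset":[0.0038,0,0.0012],"turn":[0,0,0]}]' | grep force; python3 st.py
```

```text
force: [0.7, -1.8, 3.4]
grip_force: 2.0
t 7.375 rack [-0.1557 -0.0002  0.0635] yawerr 0.05 tilt [-0.145   0.3965] F [ 0.7 -1.8  3.4] w 0.01742166487088241
force: [1.3, -10.3, 18.9]
grip_force: 10.0
t 7.75 rack [-0.147  -0.0003  0.0675] yawerr 0.01 tilt [-0.1405  0.3933] F [  1.3 -10.3  18.9] w 0.01752033723511741
```

The force ratio is the same, about 1.85, for both tilts, which looks like sliding friction on some surface. I'll look from both cameras.

```bash
python3 - <<'E'
from rig import manip
from h import *
import cv2
s=manip.read_state();e=s["eef_pos"];R=s["tool_rot"]
o=[]
for n,(y,x) in(("scene",(190,250)),("top",(215,280))):
    c=manip.read_camera(n);f=c["frame"][:,:,::-1].copy()
    a=cv2.convertScaleAbs(f[y:y+100,x:x+100],alpha=1.8,beta=30);a=cv2.resize(a,None,fx=4,fy=4,interpolation=cv2.INTER_CUBIC)
    for sx in(-.0095,.0095):
        for sy in(-.024,.024):
            q=(proj(n,e+R@[sx,sy,.025])[0]-[x,y])*4;cv2.circle(a,tuple(int(v) for v in q),3,(0,255,0) if sx>0 else (255,0,255),-1)
    o.append(a)
cv2.imwrite("pics/b4.png",np.hstack(o))
E
```

```text
(no output)
```

View pics/b4.png

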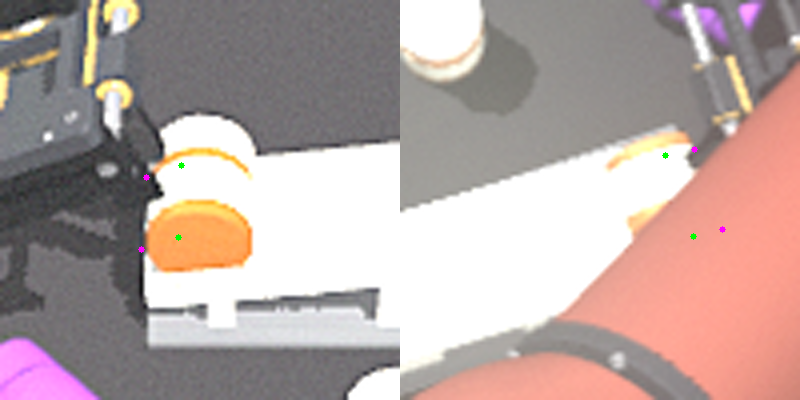

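The jar has moved only about 5 mm up. The dark fingertip I can see ends near (160,195), short of my predicted tip dots. I'll check which tool point that pixel matches.

```bash
python3 - <<'E'
from rig import manip
from h import *
s=manip.read_state();e=s["eef_pos"];R=s["tool_rot"];print(s["qpos"].round(2) if hasattr(s["qpos"],"round") else s["qpos"])
for y in(.009,.024):
  for x in(-.0095,0,.0095):
    print(y,x,[((proj("scene",e+R@[x,y,z])[0]-[250,190])*4).round().astype(int).tolist() for z in(-.03,-.015,0,.01,.025)])
p=np.load("p.npy")
for x in(-.122,-.117,-.11): # jar near-end centre projected
    q=W(p,[[x,-.032,.0495+(x+.122)*.14]]);print(x,((proj("scene",q)-[250,190])*4).round())
E
```

```text
[ 0.05  0.73  0.56  1.41 -0.62  1.5   1.08]
0.009 -0.0095 [[89, 147], [104, 169], [119, 191], [129, 205], [144, 226]]
0.009 0 [[108, 141], [123, 163], [138, 185], [148, 199], [162, 220]]
0.009 0.0095 [[127, 134], [142, 157], [156, 178], [166, 193], [180, 214]]
0.024 -0.0095 [[87, 170], [102, 192], [118, 214], [128, 228], [142, 249]]
0.024 0 [[106, 164], [121, 186], [136, 208], [146, 222], [161, 243]]
0.024 0.0095 [[125, 157], [140, 179], [155, 201], [165, 216], [179, 237]]
-0.122 [[191. 248.]]
-0.117 [[202. 247.]]
-0.11 [[217. 246.]]
```

The visible tip and the contact forces both fit an effective fingertip only about 8 mm ahead of the TCP. I'll back off, go about 14 mm lower and watch the forces.

```bash
python3 -m inch '[{"offset":[-0.005,0,-0.0024],"turn":[0,0,0]},{"offset":[-0.005,0,-0.0024],"turn":[0,0,0]},{"offset":[-0.005,0,-0.0024],"turn":[0,0,0]},{"offset":[-0.006,0,-0.0026],"turn":[0,0,0]},{"offset":[-0.008,0,-0.0036],"turn":[0,0,0]},{"offset":[-0.003,0,0.006],"turn":[0,0,0]},{"offset":[-0.003,0,0.006],"turn":[0,0,0]},{"offset":[0,0,0],"turn":[0,0,0]}]' | grep force; python3 st.py
python3 -m inch '[{"offset":[0.0038,0,0.0012],"turn":[0,0,0]},{"offset":[0.0038,0,0.0012],"turn":[0,0,0]},{"offset":[0.0038,0,0.0012],"turn":[0,0,0]}]' | grep force; python3 st.py
```

```text
force: [-0.5, -0.6, -0.0]
grip_force: 0.0
t 8.85 rack [-0.1754  0.      0.0503] yawerr 0.04 tilt [-0.1468  0.3975] F [-0.5 -0.6 -0. ] w 0.01715724688707468
force: [-0.2, 1.0, -0.8]
grip_force: 0.0
t 9.225 rack [-0.1639 -0.0004  0.0531] yawerr 0.08 tilt [-0.1452  0.3968] F [-0.2  1.  -0.8] w 0.017056964328896407
```

```bash
python3 -m inch '[{"offset":[0.0038,0,0.0012],"turn":[0,0,0]},{"offset":[0.0038,0,0.0012],"turn":[0,0,0]}]' | grep force; python3 st.py
```

```text
force: [2.6, -8.5, 9.5]
grip_force: 5.4
t 9.475 rack [-0.1581 -0.0004  0.0551] yawerr 0.04 tilt [-0.1426  0.3943] F [ 2.6 -8.5  9.5] w 0.017714670064810784
```

Contact is lower on the jar now, with a ratio of about 1. I'll track the jar numerically by its orange end to see whether it rolls.

```bash
cat > jar.py <<'E'
from h import *
import cv2
from rig import manip
def cen(f):
    h=cv2.cvtColor(f[205:275,280:420],cv2.COLOR_RGB2HSV)
    m=((h[...,0]<16)&(h[...,1]>140)&(h[...,2]>90)).astype(np.uint8)
    n,l,st,c=cv2.connectedComponentsWithStats(m);i=1+st[1:,4].argmax()
    return st[i].tolist(),c[i].round(1)
print("init",cen(D["scene"]["frame"]));print("now",cen(manip.read_camera("scene")["frame"]))
E
python3 jar.py; python3 -m inch '[{"offset":[0.0038,0,0.0012],"turn":[0,0,0]},{"offset":[0.0038,0,0.0012],"turn":[0,0,0]}]' | grep force; python3 st.py;python3 jar.py
```

```text
init ([3, 35, 27, 18, 397], array([15.8, 44. ]))
now ([5, 35, 26, 18, 395], array([17.3, 43.9]))
force: [3.2, -10.5, 11.5]
grip_force: 5.3
t 9.775 rack [-0.1534 -0.0003  0.0581] yawerr -0.02 tilt [-0.1383  0.391 ] F [  3.2 -10.5  11.5] w 0.01725540244693906
init ([3, 35, 27, 18, 397], array([15.8, 44. ]))
now ([6, 35, 27, 18, 393], array([19. , 43.7]))
```

The jar moves less than the tool, and the tool rides up as it pushes. I need to see the real finger shape, so I'll take a brightened close-up.

```bash
python3 - <<'E'
from rig import manip
from h import *
import cv2
s=manip.read_state();e=s["eef_pos"];R=s["tool_rot"]
x,y=250,195
f=np.mean([manip.read_camera("scene")["frame"].astype(float) for _ in range(4)],0)[y:y+75,x:x+90,::-1]
a=(255*np.clip(f/160,0,1)**.45).astype(np.uint8);a=cv2.resize(a,None,fx=8,fy=8,interpolation=cv2.INTER_CUBIC)
for sy in(-.009,.009,.024):
  for sx in(-.0095,.0095):
    for z in(0,.025):
      q=(proj("scene",e+R@[sx,sy,z])[0]-[x,y]+.5)*8;cv2.circle(a,tuple(int(v) for v in q),3,{-.009:(255,0,255),.009:(0,255,0),.024:(255,255,0)}[sy],1 if z==0 else -1)
cv2.imwrite("pics/g5.png",a)
E
```

```text
(no output)
```

View pics/g5.png

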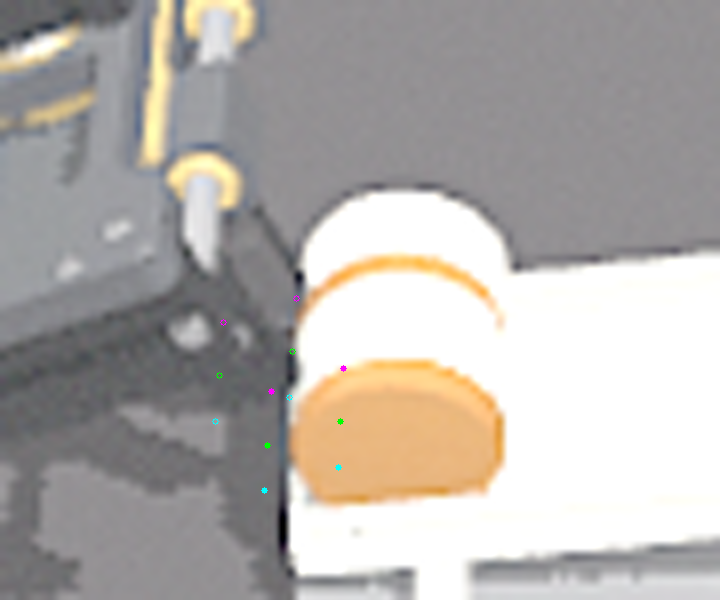

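The brightened crop shows a dark finger block touching the jar's upper back at about (295,330) and no slim tip below it. A better surface to push with is the flat inner pad. I'll withdraw, turn the hand a quarter turn, open it and straddle the jar with the rear pad behind it.

```bash
python3 -m inch '[{"offset":[-0.005,0,-0.0024],"turn":[0,0,0]},{"offset":[-0.005,0,-0.0024],"turn":[0,0,0]},{"offset":[-0.005,0,-0.0024],"turn":[0,0,0]},{"offset":[-0.006,0,-0.0026],"turn":[0,0,0]},{"offset":[-0.01,0,-0.01],"turn":[0,0,0]},{"offset":[0,0,-0.03],"turn":[0,-8.5,0]},{"offset":[0,0,-0.03],"turn":[0,-8.5,0]},{"offset":[0,0,-0.03],"turn":[0,-8,0]},{"offset":[0,0,0],"turn":[0,0,-10]},{"offset":[0,0,0],"turn":[0,0,-10]},{"offset":[0,0,0],"turn":[0,0,-10]},{"offset":[0,0,0],"turn":[0,0,-10]},{"offset":[0,0,0],"turn":[0,0,-10]},{"offset":[0,0,0],"turn":[0,0,-10]},{"offset":[0,0,0],"turn":[0,0,-10]},{"offset":[0,0,0],"turn":[0,0,-10]},{"offset":[0,0,0],"turn":[0,0,-10]},{"offset":[0,0,0],"turn":[0,0,0]}]' 0.92 | grep force; python3 st.py; python3 jar.py
```

```text
force: [0.3, 0.4, -0.8]
grip_force: 0.0
t 12.275 rack [-0.2112  0.      0.1458] yawerr -270.07 tilt [ 0.0003 -0.0002] F [ 0.3  0.4 -0.8] w 0.07993930536908013
init ([3, 35, 27, 18, 397], array([15.8, 44. ]))
now ([3, 35, 27, 18, 398], array([15.8, 44. ]))
```

```bash
python3 -m inch '[{"offset":[0,0.035,0],"turn":[0,0,0]},{"offset":[0,0.04,0],"turn":[0,0,0]},{"offset":[0,0.022,0],"turn":[0,0,0]},{"offset":[0,0,0],"turn":[0,0,0]},{"offset":[0,0,0.03],"turn":[0,0,0]},{"offset":[0,0,0.03],"turn":[0,0,0]},{"offset":[0,0,0.012],"turn":[0,0,0]},{"offset":[0,0,0.006],"turn":[0,0,0]},{"offset":[0,0,0],"turn":[0,0,0]}]' | grep force; python3 st.py; python3 jar.py
python3 - <<'E'
from rig import manip
from h import *
import cv2
s=manip.read_state();e=s["eef_pos"];R=s["tool_rot"]
x,y=250,190
f=manip.read_camera("scene")["frame"].astype(float)[y:y+75,x:x+95,::-1]
a=(255*np.clip(f/200,0,1)**.5).astype(np.uint8);a=cv2.resize(a,None,fx=8,fy=8,interpolation=cv2.INTER_CUBIC)
for sy in(-.04,.04):
  for sx in(-.0095,.0095):
    for z in(0,.025):
      q=(proj("scene",e+R@[sx,sy,z])[0]-[x,y]+.5)*8;cv2.circle(a,tuple(int(v) for v in q),3,(255,0,255) if sx<0 else (0,255,0),1 if z==0 else -1)
cv2.imwrite("pics/g6.png",a)
E
```

```text
force: [-0.5, -0.3, 1.0]
grip_force: 0.0
t 13.45 rack [-0.114  -0.0003  0.0679] yawerr -269.99 tilt [ 0.0005 -0.0004] F [-0.5 -0.3  1. ] w 0.07956586404895537
init ([3, 35, 27, 18, 397], array([15.8, 44. ]))
now ([3, 35, 27, 18, 396], array([15.9, 44. ]))
```

View pics/g6.png

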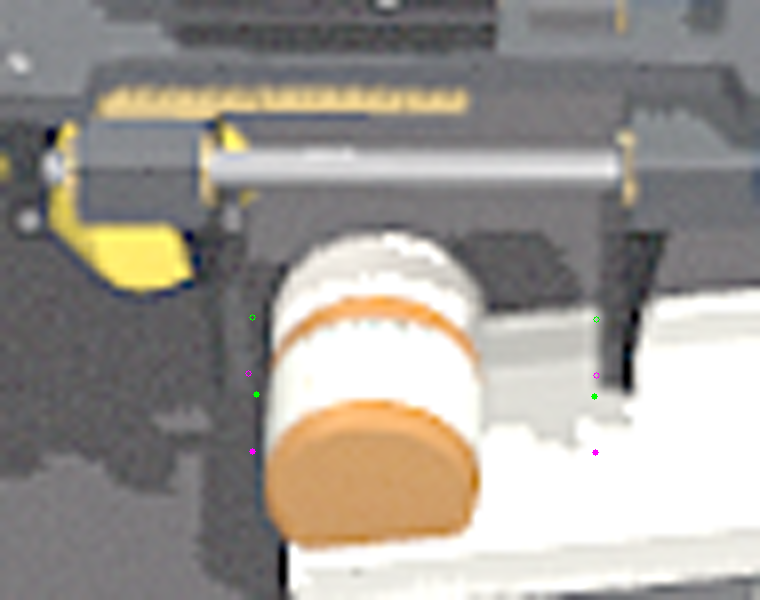

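The straddle is clean. The front finger spans (605–665, 235–390) and ends short of the marked tips around (596,452), so there is room to go lower. I'll go down in small steps while watching the force.

```bash
python3 -m inch '[{"offset":[0,0,0.003],"turn":[0,0,0]},{"offset":[0,0,0],"turn":[0,0,0]}]' | grep force; python3 -m inch '[{"offset":[0,0,0.003],"turn":[0,0,0]},{"offset":[0,0,0],"turn":[0,0,0]}]' | grep force;python3 -m inch '[{"offset":[0,0,0.002],"turn":[0,0,0]},{"offset":[0,0,0],"turn":[0,0,0]}]' | grep force; python3 st.py
```

```text
force: [0.7, 0.1, 0.1]
grip_force: 0.0
force: [0.7, -0.1, 0.1]
grip_force: 0.0
force: [-0.7, -0.8, 0.8]
grip_force: 0.0
t 14.3 rack [-1.132e-01 -1.000e-04  5.920e-02] yawerr -269.95 tilt [-0.0003  0.    ] F [-0.7 -0.8  0.8] w 0.07991614278270326
```

```bash
python3 -m inch '[{"offset":[0,0.004,-0.0005],"turn":[0,0,0]},{"offset":[0,0.004,-0.0005],"turn":[0,0,0]},{"offset":[0,0.004,-0.0005],"turn":[0,0,0]},{"offset":[0,0.004,-0.0005],"turn":[0,0,0]}]' | grep force;python3 st.py; python3 jar.py |tail -1; python3 -m inch '[{"offset":[0,0.004,-0.0005],"turn":[0,0,0]},{"offset":[0,0.004,-0.0005],"turn":[0,0,0]}]' | grep force;python3 st.py; python3 jar.py |tail -1
```

```text
force: [-0.4, -13.4, 16.4]
grip_force: 9.1
t 14.8 rack [-0.1024 -0.0003  0.0643] yawerr -270.12 tilt [ 0.0059 -0.0058] F [ -0.4 -13.4  16.4] w 0.08016431910062541
now ([6, 35, 26, 18, 391], array([18.6, 43.8]))
force: [-1.2, -19.3, 25.3]
grip_force: 13.9
t 15.1 rack [-0.0973 -0.0005  0.0671] yawerr -270.22 tilt [ 0.0093 -0.0086] F [ -1.2 -19.3  25.3] w 0.08011969701232656
now ([8, 35, 26, 18, 385], array([20.5, 43.6]))
```

The push still jams. The force line at about 53° shows the jar sticking on both the pad and the floor, with contact above its centre. All three trials fit fingertips ending about 5 mm ahead of the TCP. I'll go back to closed fingers tilted 25°, this time much lower, so contact is below the centre and can't jam.

```bash
python3 -m inch '[{"offset":[0,-0.005,0],"turn":[0,0,0]},{"offset":[0,-0.005,0],"turn":[0,0,0]},{"offset":[0,-0.005,0],"turn":[0,0,0]},{"offset":[0,-0.007,0],"turn":[0,0,0]},{"offset":[0,0,-0.03],"turn":[0,0,0]},{"offset":[0,0,-0.04],"turn":[0,0,0]},{"offset":[0,-0.03,-0.02],"turn":[0,0,0]},{"offset":[0,-0.05,0],"turn":[0,0,10]},{"offset":[0,0,0],"turn":[0,0,10]},{"offset":[0,0,0],"turn":[0,0,10]},{"offset":[0,0,0],"turn":[0,0,10]},{"offset":[0,0,0],"turn":[0,0,10]},{"offset":[0,0,0],"turn":[0,0,10]},{"offset":[0,0,0],"turn":[0,0,10]},{"offset":[0,0,0.02],"turn":[0,0,10]},{"offset":[0,0,0.03],"turn":[0,0,10]},{"offset":[0,0,0],"turn":[0,8.5,0]},{"offset":[0,0,0],"turn":[0,8.5,0]},{"offset":[0,0,0],"turn":[0,8,0]},{"offset":[0,0,0],"turn":[0,0,0]}]' 0.2| grep force; python3 st.py; python3 jar.py|tail -1
```

```text
force: [-0.7, -0.7, -0.6]
grip_force: 0.0
t 17.65 rack [-0.1933  0.002   0.1   ] yawerr -0.27 tilt [-0.1473  0.3972] F [-0.7 -0.7 -0.6] w 0.01754110826637036
now ([3, 35, 27, 18, 399], array([15.9, 43.9]))
```

```bash
python3 -m inch '[{"offset":[-0.0037,0.001,0.02],"turn":[0,0,0.2]},{"offset":[-0.0037,0.001,0.02],"turn":[0,0,0]},{"offset":[-0.0037,0,0.019],"turn":[0,0,0]},{"offset":[0,0,0],"turn":[0,0,0]},{"offset":[0.0038,0,0.0012],"turn":[0,0,0]},{"offset":[0.0038,0,0.0012],"turn":[0,0,0]},{"offset":[0.0038,0,0.0012],"turn":[0,0,0]}]' | grep force; python3 st.py; python3 -m inch '[{"offset":[0.0038,0,0.0012],"turn":[0,0,0]},{"offset":[0.0038,0,0.0012],"turn":[0,0,0]}]' | grep force; python3 st.py; python3 jar.py|tail -1
```

```text
force: [-0.3, -0.6, -0.1]
grip_force: 0.0
t 18.575 rack [-0.1647 -0.0024  0.0465] yawerr -0.15 tilt [-0.1445  0.3965] F [-0.3 -0.6 -0.1] w 0.01752466481856544
force: [0.8, -0.8, 1.1]
grip_force: 0.5
t 18.825 rack [-0.1568 -0.0022  0.0471] yawerr -0.17 tilt [-0.1449  0.3964] F [ 0.8 -0.8  1.1] w 0.01757315766454566
now ([6, 35, 27, 18, 394], array([18.9, 43.6]))
```

Now it rolls freely at about 1 N, so I'll continue up the slope.

```bash
python3 -m inch '[{"offset":[0.0048,-0.001,0.0015],"turn":[0,0,0]},{"offset":[0.0048,-0.001,0.0015],"turn":[0,0,0]},{"offset":[0.0048,0,0.0015],"turn":[0,0,0]},{"offset":[0.0048,0,0.0015],"turn":[0,0,0]},{"offset":[0.0048,0,0.0015],"turn":[0,0,0]},{"offset":[0.0048,0,0.0015],"turn":[0,0,0]}]' | grep force; python3 st.py; python3 jar.py|tail -1
```

```text
force: [0.3, -0.7, 1.1]
grip_force: 0.5
t 19.625 rack [-0.1264 -0.0003  0.0509] yawerr -0.17 tilt [-0.1454  0.3968] F [ 0.3 -0.7  1.1] w 0.01730905950387681
now ([23, 33, 26, 18, 394], array([35.5, 41.9]))
```

```bash
python3 -m inch '[{"offset":[0.0048,0,0.0015],"turn":[0,0,0]},{"offset":[0.0048,0,0.0015],"turn":[0,0,0]},{"offset":[0.0048,0,0.0015],"turn":[0,0,0]},{"offset":[0.0048,0,0.0015],"turn":[0,0,0]},{"offset":[0.0048,0,0.0015],"turn":[0,0,0]},{"offset":[0.0048,0,0.0015],"turn":[0,0,0]},{"offset":[0.0048,0,0.0015],"turn":[0,0,0]},{"offset":[0.0048,0,0.0015],"turn":[0,0,0]},{"offset":[0.0048,0,0.0015],"turn":[0,0,0]},{"offset":[0.0048,0,0.0015],"turn":[0,0,0]},{"offset":[0.0048,0,0.0015],"turn":[0,0,0]},{"offset":[0.0048,0,0.0015],"turn":[0,0,0]},{"offset":[0.0048,0,0.0015],"turn":[0,0,0]},{"offset":[0.0048,0,0.0015],"turn":[0,0,0]},{"offset":[0.0048,0,0.0015],"turn":[0,0,0]},{"offset":[0.0048,0,0.0015],"turn":[0,0,0]},{"offset":[0.0048,0,0.0015],"turn":[0,0,0]}]' | grep force; python3 st.py; python3 jar.py|tail -1
```

```text
force: [0.5, -0.9, 0.9]
grip_force: 0.4
t 21.8 rack [-0.0417 -0.0005  0.0623] yawerr -0.17 tilt [-0.1454  0.3968] F [ 0.5 -0.9  0.9] w 0.017174913673411573
now ([70, 28, 26, 19, 400], array([82.3, 37.6]))
```

```bash
python3 -m inch '[{"offset":[0.0038,0,0.0012],"turn":[0,0,0]},{"offset":[0.0038,0,0.0012],"turn":[0,0,0]},{"offset":[0.0038,0,0.0012],"turn":[0,0,0]},{"offset":[0.0024,0,0.0008],"turn":[0,0,0]},{"offset":[0.0024,0,0.0008],"turn":[0,0,0]},{"offset":[0.0024,0,0.0008],"turn":[0,0,0]},{"offset":[0.0019,0,0.0008],"turn":[0,0,0]},{"offset":[0.0019,0,0.0008],"turn":[0,0,0]},{"offset":[0.0019,0,0.0008],"turn":[0,0,0]},{"offset":[0.0014,0,0.0006],"turn":[0,0,0]},{"offset":[0.0014,0,0.0006],"turn":[0,0,0]}]' | grep force; python3 st.py; python3 jar.py|tail -1
```

```text
force: [0.2, -0.9, 0.5]
grip_force: 0.4
t 23.225 rack [-0.0133 -0.0006  0.065 ] yawerr -0.17 tilt [-0.1454  0.3968] F [ 0.2 -0.9  0.5] w 0.017536601670622796
now ([85, 27, 27, 19, 412], array([98. , 36.2]))
```

```bash
python3 -m inch '[{"offset":[0.0011,0,0.0005],"turn":[0,0,0]},{"offset":[0.0011,0,0.0005],"turn":[0,0,0]},{"offset":[0.0011,0,0.0005],"turn":[0,0,0]},{"offset":[0.0011,0,0.0005],"turn":[0,0,0]},{"offset":[0.0011,0,0.0005],"turn":[0,0,0]},{"offset":[0.0011,0,0.0005],"turn":[0,0,0]},{"offset":[0.0011,0,0.0005],"turn":[0,0,0]}]' | grep force; python3 st.py; python3 jar.py|tail -1;python3 jar.py|tail -1
```

```text
force: [0.8, -0.4, -0.4]
grip_force: 0.0
t 24.15 rack [-0.0048 -0.0006  0.065 ] yawerr -0.17 tilt [-0.1455  0.3968] F [ 0.8 -0.4 -0.4] w 0.01729557777744861
now ([98, 30, 26, 15, 340], array([110.6,  37.8]))
now ([98, 30, 26, 15, 340], array([110.6,  37.8]))
```

The jar has dropped over the crest and is stationary. I'll back off, rise, straighten up and move above the button with the fingers closed.

```bash
python3 -m inch '[{"offset":[-0.003,0,-0.0014],"turn":[0,0,0]},{"offset":[-0.008,0,-0.004],"turn":[0,0,0]},{"offset":[0.01,0,-0.026],"turn":[0,0,0]},{"offset":[0.017,0,-0.038],"turn":[0,0,0]},{"offset":[0.005,0,-0.012],"turn":[0,-8.5,0]},{"offset":[0,0,0],"turn":[0,-8.5,0]},{"offset":[0,0,0],"turn":[0,-8,0]},{"offset":[0.03,0,0],"turn":[0,0,0]},{"offset":[0.04,0,0],"turn":[0,0,0]},{"offset":[0.04,0,0],"turn":[0,0,0]},{"offset":[0.02,0,0],"turn":[0,0,0]},{"offset":[0,0,0],"turn":[0,0,0]},{"offset":[0,0,0],"turn":[0,0,0]}]' 0 | grep force; python3 st.py; python3 jar.py|tail -1;python3 - <<'E'
from h import *
p=np.load("p.npy")
print(proj("scene",W(p,[[.046,-.032,.063],[-.122,-.032,.0495]]))-[280,205])
d=np.array([.51818,.05428])-p[:2];c,n=np.cos(p[2]),np.sin(p[2]);print("btn rack",c*d[0]+n*d[1],-n*d[0]+c*d[1])
E
```

```text
force: [0.5, 0.0, 0.1]
grip_force: 0.0
t 25.875 rack [ 0.1082 -0.0009  0.1479] yawerr -0.21 tilt [-0.0011 -0.001 ] F [0.5 0.  0.1] w 0.0005185785484564799
now ([98, 30, 26, 15, 342], array([110.6,  37.7]))
[[110.23527922  42.25702647]
 [ 17.80720947  47.03878661]]
btn rack 0.12064476791180785 0.00042806034434828
```

```bash
python3 -m inch '[{"offset":[0.006,0.0,0.015],"turn":[0,0,0]},{"offset":[0.005,0,0.013],"turn":[0,0,0]},{"offset":[0,0,0.004],"turn":[0,0,0]},{"offset":[0,0,0.004],"turn":[0,0,0]},{"offset":[0,0,0],"turn":[0,0,0]}]' | grep force; python3 st.py; python3 -m inch '[{"offset":[0,0,0.004],"turn":[0,0,0]},{"offset":[0,0,0.004],"turn":[0,0,0]},{"offset":[0,0,0],"turn":[0,0,0]}]' | grep force; python3 st.py
```

```text
force: [-1.0, 0.4, 0.8]
grip_force: 0.0
t 26.55 rack [ 0.1205 -0.0009  0.1115] yawerr -0.14 tilt [-0.0016 -0.0008] F [-1.   0.4  0.8] w 0.00032378225323442865
force: [1.2, 0.1, -1.1]
grip_force: 0.0
t 26.925 rack [ 0.1207 -0.0007  0.1034] yawerr -0.13 tilt [-0.0019 -0.0007] F [ 1.2  0.1 -1.1] w 0.0005437993194406233
```

```bash
for i in 1 2; do python3 st.py >/dev/null; done; python3 -m inch '[{"offset":[0,0,0.003],"turn":[0,0,0]},{"offset":[0,0,0.003],"turn":[0,0,0]},{"offset":[0,0,0],"turn":[0,0,0]}]' | grep force; python3 st.py; python3 -m inch '[{"offset":[0,0,0.003],"turn":[0,0,0]},{"offset":[0,0,0],"turn":[0,0,0]}]' | grep force; python3 st.py;  python3 -m inch '[{"offset":[0,0,0.002],"turn":[0,0,0]},{"offset":[0,0,0],"turn":[0,0,0]}]' | grep force; python3 st.py
```

```text
force: [-0.4, -0.1, 3.2]
grip_force: 1.6
t 27.3 rack [ 0.1206 -0.0011  0.0978] yawerr -0.13 tilt [-0.001  -0.0005] F [-0.4 -0.1  3.2] w 0.000804925730364559
force: [-1.0, -1.0, 5.8]
grip_force: 2.9
t 27.55 rack [ 0.1206 -0.0012  0.095 ] yawerr -0.13 tilt [-0.001  -0.0003] F [-1.  -1.   5.8] w 0.0005194620873567595
force: [-9.5, -1.2, 27.3]
grip_force: 13.2
t 27.8 rack [ 0.1206 -0.0013  0.0946] yawerr -0.14 tilt [-0.001   0.0007] F [-9.5 -1.2 27.3] w 0.00044738214820579396
```

The force jumped to 27 N at the hard stop, so the button is fully down. I'll release it, rise clear and check numerically.

```bash
python3 -m inch '[{"offset":[0,0,-0.004],"turn":[0,0,0]},{"offset":[0,0,-0.01],"turn":[0,0,0]},{"offset":[0,0,-0.03],"turn":[0,0,0]},{"offset":[0,0,-0.05],"turn":[0,0,0]},{"offset":[0,0,-0.03],"turn":[0,0,0]},{"offset":[0,0,0],"turn":[0,0,0]},{"offset":[0,0,0],"turn":[0,0,0]},{"offset":[0,0,0],"turn":[0,0,0]}]' | grep force; python3 st.py; python3 jar.py|tail -1; python3 - <<'E'
from rig import manip
from h import *
import cv2
# bystanders: change between first and last scene picture
f=manip.read_camera("scene")["frame"];g=D["scene"]["frame"]
d=cv2.blur(cv2.absdiff(f,g).max(2),(3,3))
for n,(x0,x1,y0,y1) in dict(spare=(333,368,282,328),box=(400,485,290,376),bottle=(142,185,168,238),yellow=(245,283,190,226),purple=(237,284,275,318),brown=(203,236,225,265)).items():
    print(n,(d[y0:y1,x0:x1]>40).sum())
E
```

```text
force: [0.1, 0.1, -0.6]
grip_force: 0.0
t 28.8 rack [ 0.1208 -0.0004  0.2156] yawerr -0.13 tilt [-0.0033 -0.0013] F [ 0.1  0.1 -0.6] w 0.000651047214593696
now ([98, 30, 26, 15, 340], array([110.6,  37.8]))
spare 0
box 0
bottle 0
yellow 0
purple 0
brown 0
```

```bash
python3 -c "
from rig import manip
print(manip.close_job())"
```

```text
the job is handed in; nothing more can be done
None
```

The jar is over the crest and held still in the seat after I let go, the button was pressed to its stop (27 N) and released, the bystanders look unmoved on camera, and the job was handed in at about 29 s; several early pushes jammed and let the jar roll back to the lip.

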